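# Set the flower pots on their saucers

### The arm

A 6-joint arm with a two-finger parallel gripper is mounted at the origin on the work surface. World frame = base frame: x ahead of the robot, y to its left, z up, the work surface at z = 0. Lengths are in m, angles in rad, forces in N, time in s.
With the tool pointing down it reaches from about 0.35 to 0.975 m from the base axis. Payload 4.9 kg.
Tool frame: the origin (TCP) lies on the centre line of the jaws, within the pads' length; the fingertips stand 22 mm ahead of it and the grasp point (between the pads) lies 3 mm ahead of it (manip.tcp_to_tips is the distance from the TCP to the fingertips, in m); z points along the fingers, x is the direction in which the jaws open and shut, and the axes are right-handed (so a half turn about z gives the same grasp; the last joint's range is limited). The gripper opens to 85 mm and grips with 20 to 120 N. Pads are 22 mm wide; open, the fingers measure 114 mm over their backs; the gripper's body (76 mm by 85 mm) begins 54 mm behind the grasp point. The pads swing forward as they close: fully open they stand 13 mm farther back than shut.
Start: joints at [1.081, 0.053, 1.613, -0, 1.476, -0.119], TCP at [0.226, 0.583, 0.253] pointing down, gripper open.
Joint ranges: [-3.01, 3.01], [-1.01, 2.22], [0.06, 2.58], [-1.02, 4.17], [0.09, 2.62], [-3.14, 3.14]. Speed limits (rad/s): [2.57, 2.57, 3.14, 3.14, 3.14, 3.14].

### API

Orientations are given as a unit quaternion [w, x, y, z].
In Python, from plant import manip gives the robot as it stands.
- The arm moves only by the shell command python3 -m pendant 'ROWS'. ROWS is a JSON object of lists of equal length, an entry for each row: "linear": the shift along the tool's x, y, z in cm, a list of three; "rotation": the turn, a rotation vector about the tool's x, y, z in degrees, a list of three; "grip": the closure, from 0 (fully open) to 1 (shut). A call has exactly 10 rows; each row is the pose to reach, as a shift and turn from the pose commanded when the call began, along the tool's axes at that moment; what a row does not reach only later rows make up. A row lasts 1/12 s, in which the tool goes at most 41.7 mm and 7.16 degrees, less where a joint would pass 70% of its speed; a pose out of reach is approached as far as the arm can. A call with a gripper value outside its range is refused whole. The fingers move at their own pace and stop on an object; the grip force is fixed at half the most. Time passes only in rows, so rows that repeat a pose let the fingers close, or fill a call up. It gives the time, the measured TCP pose, the force and the opening at its end, in the units of the state.
- manip.state(): the state, without advancing time (a new reading comes with each control period).
- manip.grab_frame(name): name is "side" or "top" or "wrist"; returns the picture (480x640x3 uint8, red, green, blue); there is no depth.
- manip.calibration(name): a dict with "fx", "fy", "cx", "cy" (pixels), "cam_to_world" (4x4, takes a point from camera to world coordinates). Camera axes: x right, y up, looking along -z (the intrinsics and any distortion apply to the point x, -y, -z); pixel columns grow to the right and rows downward; lengths in m; the calibration is good to about 2 mm. The wrist camera is an equidistant fisheye: a pixel r from the principal point sees the ray r / f radians off the axis. A picture is of the moment at which its call begins: read the wrist's pose just before it. calibration takes no time and is no camera call; for the wrist camera it gives the pose at the moment of the call.
- manip.job_done(): hands the job in, once; it reports no verdict.
The state is a dict: "time": time; "joint_pos": joint angles; "joint_vel": joint speeds; "joint_efforts": joint torques, N m; "tool_pos": TCP position; "tool_rot": TCP orientation; "contact_force": force on the tool from outside, world axes, zero at the start; "ft_torque": the same for the moment, N m; "gripper_width": opening from 0.0 (shut) to 1.0 (fully open).
Only numpy, scipy, OpenCV 4.12 (cv2) and the standard library are available. Lean on these libraries where they do the work, as an engineer would, in place of code of your own. Each camera call takes 0.05 s, during which the arm holds its last target. There are 200 camera calls.

### The job

The pots for the craft class have got separated from their saucers: stand each of the four terracotta flower pots on its own saucer, the round ones matched by size (large on large, medium on medium, small on small) and the square pot on the square saucer with their sides lined up. Each pot should finish upright, flat on the saucer's floor and about in the middle, with the saucers still lying flat on the table. Leave the white cup and the glue bottle standing where they are.

Things in the scene. Friction and masses are not known exactly. Their poses are not given: they have to be found in the camera images.
- pot_large_mid (a point): the large round terracotta flower pot, loose, hollow, open at the top, standing upright on the table. 64 mm high; its top 19 mm are an upright collar 66 mm across, below which the body tapers to 45 mm across at the foot. This point is on its axis half-way up (32 mm above the foot); z is up the pot. Held across the collar, the fingers stay clear of the saucer's rim when it is set down.
- pot_medium_mid (a point): the medium round terracotta flower pot, loose, hollow, open at the top, standing upright on the table. 52 mm high; its top 16 mm are an upright collar 52 mm across, below which the body tapers to 35 mm across at the foot. This point is on its axis half-way up (26 mm above the foot); z is up the pot. Held across the collar, the fingers stay clear of the saucer's rim when it is set down.
- pot_small_mid (a point): the small round terracotta flower pot, loose, hollow, open at the top, standing upright on the table. 42 mm high; its top 13 mm are an upright collar 38 mm across, below which the body tapers to 26 mm across at the foot. This point is on its axis half-way up (21 mm above the foot); z is up the pot. Held across the collar, the fingers stay clear of the saucer's rim when it is set down.
- pot_square_mid (a point): the square terracotta flower pot, loose, hollow, open at the top, standing upright. 52 mm high; its top 16 mm are an upright collar 52 by 52 mm, below it the body is 44 by 44 mm. This point is on its axis half-way up (26 mm above the foot); z is up, x and y are square to its sides. Hold it across two opposite sides of the collar.
- saucer_large: the large round terracotta saucer, loose, lying flat on the table: 92 mm across at the rim, 13 mm high, flat inner floor 78 mm across and 5 mm above the table. Origin at the centre of its underside, z up.
- saucer_medium: the medium round terracotta saucer, loose, lying flat on the table: 73 mm across at the rim, 13 mm high, flat inner floor 59 mm across and 5 mm above the table. Origin at the centre of its underside, z up.
- saucer_small: the small round terracotta saucer, loose, lying flat on the table: 56 mm across at the rim, 13 mm high, flat inner floor 42 mm across and 5 mm above the table. Origin at the centre of its underside, z up.
- saucer_square: the square terracotta saucer, loose, lying flat: 78 by 78 mm outside, 13 mm high, flat inner floor 68 by 68 mm and 5 mm above the table. Origin at the centre of its underside; z up, x and y square to its sides.
- cup_mid (a point): a white ceramic cup without handle, loose, standing empty among or behind the pots: 78 mm high, 70 mm across the rim. Not to be moved. This point is on its axis half-way up, 39 mm above the table.
- glue_mid (a point): a white glue bottle with a red nozzle, loose, standing among or behind the pots: 110 mm high with nozzle, 48 mm across. Not to be moved. This point is on its axis 40 mm above the table.

How it is judged:
At the end, for the whole second after the job is handed in: Each pot stands at rest on its own saucer: its axis within 12 mm of the saucer's centre, its foot within 3 mm of the saucer's floor, pot and saucer level within 0.08 rad, the saucer on the table, and the square pot's sides within 0.2 rad of its saucer's sides (horizontal distance between pot_large_mid and saucer_large below 0.012 m and z of pot_large_mid in the frame of saucer_large between 0.034 and 0.04 m and angle between each of pot_large_mid, saucer_large, pot_medium_mid, saucer_medium, pot_small_mid, saucer_small, pot_square_mid, saucer_square's own z axis and vertical below 0.08 rad and height (world z) of each of saucer_large, saucer_medium, saucer_small, saucer_square below 0.004 m and linear speed of each of pot_large, pot_medium, pot_small, pot_square below 0.01 m/s and horizontal distance between pot_medium_mid and saucer_medium below 0.012 m and z of pot_medium_mid in the frame of saucer_medium between 0.028 and 0.034 m and horizontal distance between pot_small_mid and saucer_small below 0.012 m and z of pot_small_mid in the frame of saucer_small between 0.023 and 0.029 m and horizontal distance between pot_square_mid and saucer_square below 0.012 m and z of pot_square_mid in the frame of saucer_square between 0.028 and 0.034 m and (angle between the x axis of pot_square_mid and the x axis of saucer_square, either way round below 0.2 rad or angle between the x axis of pot_square_mid and the y axis of saucer_square, either way round below 0.2 rad)); the robot touches nothing.
It fails at once if the white cup is pushed more than 20 mm or tipped (distance of cup_mid from where it was at the start of the episode above 0.02 m or angle between cup_mid's own z axis and vertical above 0.3 rad).
It fails at once if the glue bottle is pushed more than 20 mm or tipped (distance of glue_mid from where it was at the start of the episode above 0.02 m or angle between glue_mid's own z axis and vertical above 0.3 rad).
It also fails if it takes over 96 s, if anything falls off the work surface, if the arm or the gripper's body presses on something with over 40 N, if the wrist force passes 120 N, or if a joint passes its speed limit or range.

## Working session

There is one attempt and no reset: what is moved stays moved. The work goes in short steps, Python scripts to look and compute and a shell command to move; the robot and the scene stay as the last step left them, time stands still between calls to the robot, and variables do not carry over. Pictures are saved under pics/ and viewed, about 12 in all and at most 16, crops included, and the job is handed in when it is done.

```bash
ls; mkdir -p pics
python3 - <<'E'
from plant import manip
import cv2, numpy as np
print(manip.state()); print(manip.tcp_to_tips)
for n in ("top","side"):
    im=manip.grab_frame(n); cv2.imwrite(f"pics/{n}0.png",im[:,:,::-1])
    c=manip.calibration(n); print(n,{k:np.round(v,4).tolist() if not isinstance(v,str) else v for k,v in c.items()})
E
```

```text
pics
{'time': 0.0, 'joint_pos': array([ 1.08101282e+00,  5.33543493e-02,  1.61427594e+00,  8.99504720e-06,
        1.47599438e+00, -1.18988260e-01]), 'joint_vel': array([ 0.00071034, -0.00012435,  0.00197345,  0.00028815, -0.00088544,
        0.00060425]), 'joint_efforts': array([ 9.97898096e-04, -3.93667567e+01, -3.70180321e+01, -1.05773267e-04,
        6.84726663e-03, -1.61083699e-05]), 'tool_pos': array([0.22619398, 0.58202261, 0.25207531]), 'tool_rot': array([ 4.66115663e-04,  8.25335127e-01,  5.64642273e-01, -9.02792183e-04]), 'contact_force': array([-0.74952947,  0.09251159, -0.02752802]), 'ft_torque': array([ 0.05366773, -0.01999445, -0.02073006]), 'gripper_width': 0.9988842335785768}
0.022
top {'fx': 590.361, 'fy': 590.361, 'cx': 330.7696, 'cy': 231.5466, 'cam_to_world': [[-0.0038, 0.9968, -0.08, 0.467], [-0.9999, -0.0047, -0.0106, -0.0026], [-0.011, 0.08, 0.9967, 1.1653], [0.0, 0.0, 0.0, 1.0]]}
side {'fx': 529.6905, 'fy': 529.6905, 'cx': 313.7106, 'cy': 242.952, 'cam_to_world': [[-0.8303, 0.4262, -0.3591, 0.2082], [-0.5571, -0.6508, 0.5158, 0.5106], [-0.0138, 0.6284, 0.7778, 0.7898], [0.0, 0.0, 0.0, 1.0]]}
```

View pics/top0.png

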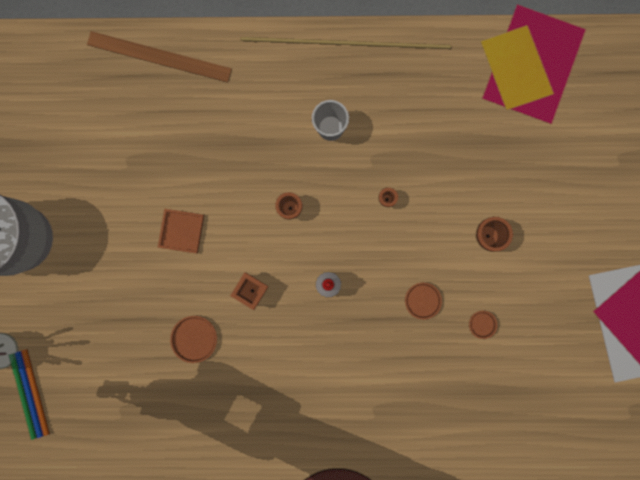

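View pics/side0.png

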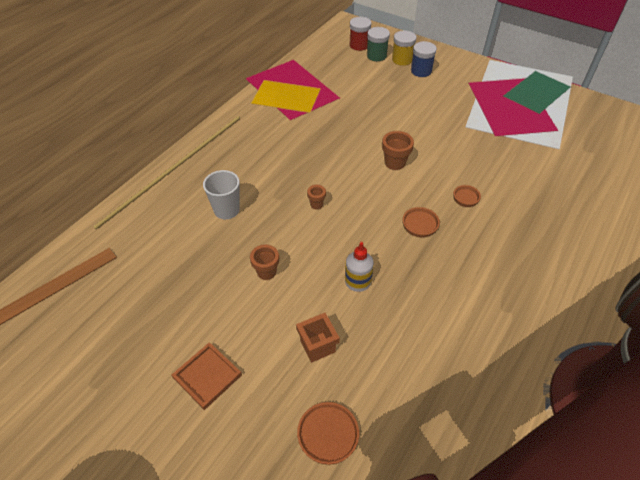

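Top view: saucers are square (182,231), large (194,338), medium (423,300) and small (483,324). Pots are medium (289,206), small (388,197), large (494,234) and square (250,291). The cup is at (331,119) and the glue at (328,284). The side view shows the same layout, and everything is upright.

```bash
cat > h.py <<'E'
import cv2, numpy as np
from plant import manip
OBJ={ # approx px in top, height of centre plane, size
'pot_l':((494,234),.0545,66),'pot_m':((289,206),.044,52),'pot_s':((388,197),.0355,38),'pot_q':((250,291),.044,52),
'sau_l':((194,338),.0085,92),'sau_m':((423,300),.0085,73),'sau_s':((483,324),.0085,56),'sau_q':((182,231),.0085,78)}
def cast(c,px,z):
    px=np.atleast_2d(px).astype(float); M=c['cam_to_world']
    d=np.c_[(px[:,0]-c['cx'])/c['fx'],-(px[:,1]-c['cy'])/c['fy'],-np.ones(len(px))]@M[:3,:3].T
    return M[:3,3]+d*((z-M[2,3])/d[:,2])[:,None]
def proj(c,P):
    q=(np.atleast_2d(P)-c['cam_to_world'][:3,3])@c['cam_to_world'][:3,:3]
    return np.c_[c['cx']-c['fx']*q[:,0]/q[:,2],c['cy']+c['fy']*q[:,1]/q[:,2]]
def mask(im):
    h=cv2.cvtColor(im,cv2.COLOR_RGB2HSV)
    m=((h[...,0]<11)|(h[...,0]>175))&(h[...,1]>125)
    return m.astype(np.uint8)
def comps(im):
    return [k for k in cv2.findContours(cv2.morphologyEx(mask(im),cv2.MORPH_CLOSE,np.ones((3,3))),cv2.RETR_EXTERNAL,cv2.CHAIN_APPROX_NONE)[0] if len(k)>20]
def measure(im,c,names=OBJ,pts={}):
    cs=comps(im); R={}
    for n in names:
        p,z,s=OBJ[n]; p=pts.get(n,p)
        k=max(cs,key=lambda k:cv2.pointPolygonTest(k,p,True)); k=cv2.convexHull(k)
        W=cast(c,k.reshape(-1,2),z)[:,:2].astype(np.float32)
        r=cv2.minAreaRect(W*1000) # mm
        ctr=np.array(r[0])/1000
        R[n]=(ctr,r[1],r[2]); print(n,np.round(ctr,4),'size',np.round(r[1],1),'of',s,'ang',round(r[2],1))
    return R
E
python3 - <<'E'
from h import *
c=manip.calibration('top'); s=manip.calibration('side')
im=cv2.imread('pics/top0.png')[:,:,::-1].copy(); R=measure(im,c)
for n,px,z in(('cup',(331,119),.078),('glue',(328,284),.11)): print(n,cast(c,px,z))
sd=cv2.imread('pics/side0.png'); a=np.linspace(0,6.3,40)
for n,(ct,sz,an) in R.items():
    r=OBJ[n][2]/2000; z={'pot_l':.064,'pot_m':.052,'pot_s':.042,'pot_q':.052}.get(n,.013)
    P=np.c_[ct[0]+r*np.cos(a),ct[1]+r*np.sin(a),a*0+z]
    if n[-1]=='q': b=cv2.boxPoints(((ct[0]*1000,ct[1]*1000),(2000*r,2000*r),an))/1000; P=np.c_[b,[z]*4]
    cv2.polylines(sd,[np.round(proj(s,P)).astype(int)],True,(255,255,0),1)
cv2.imwrite('pics/ov.png',cv2.resize(sd[120:480,150:500],None,fx=1.6,fy=1.6))
E
```

```text
pot_l [ 0.5502 -0.2978] size [64.  60.4] of 66 ang 89.7
pot_m [0.6082 0.0902] size [47.5 46.3] of 52 ang 56.4
pot_s [ 0.624  -0.1011] size [32.7 32.9] of 38 ang 44.2
pot_q [0.4456 0.1642] size [49.6 50.6] of 52 ang 59.2
sau_l [0.3519 0.2782] size [85.9 84.5] of 92 ang 89.9
sau_m [ 0.4243 -0.1693] size [66.3 67.1] of 73 ang 26.2
sau_s [ 0.3781 -0.2836] size [49.5 49.9] of 56 ang 12.7
sau_q [0.5633 0.3053] size [77.7 75.4] of 78 ang 80.8
cup [[0.76621497 0.00772181 0.078     ]]
glue [[0.458082   0.01392171 0.11      ]]
```

View pics/ov.png

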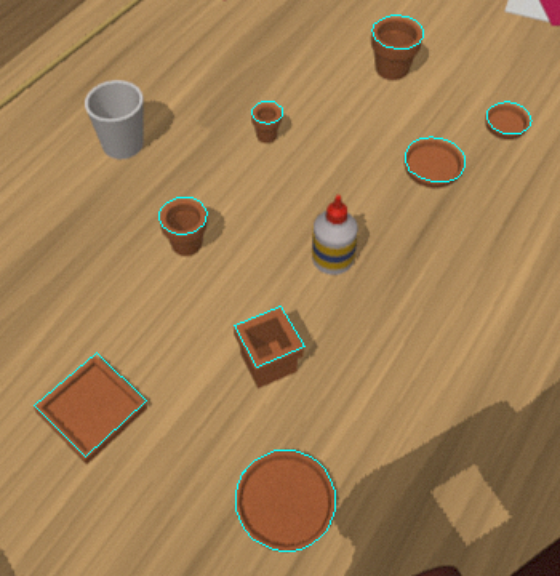

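Every size is within about 6 mm of nominal, all smaller by pixel erosion, and the side-view overlay confirms the positions to about 2 px. I'll start with the square pot.

```bash
cat >> h.py <<'E'
from scipy.spatial.transform import Rotation as Ro
def go(x,y,z,ang=None):
    s=manip.state(); w,*v=s['tool_rot']; R=Ro.from_quat([*v,w]); X=R.as_matrix()[:,0]
    cur=np.degrees(np.arctan2(X[1],X[0]))
    if ang is None: ang=cur
    T=Ro.from_euler('z',ang,degrees=True)*Ro.from_euler('x',180,degrees=True)
    print('t',round(s['time'],1),'ang',round(cur,1),'lin cm',np.round(R.inv().apply(np.array([x,y,z])-s['tool_pos'])*100,1),'rot deg',np.round((R.inv()*T).as_rotvec(degrees=True),1),'w',round(s['gripper_width'],3))
E
python3 -c "
from h import *
go(.4456,.1642,.12,59.2)"
```

```text
t 0.1 ang 68.8 lin cm [-31.   35.6  13.3] rot deg [-0.   0.1  9.6] w 1.002
```

```bash
python3 -m pendant '{"linear":[[-1,1,0],[-3,3.5,0],[-6,7,0],[-8.5,10,0],[-11,13,0],[-13.5,16,0],[-16,19,0],[-18.5,22,0],[-21,25,0],[-23,27,0]],"rotation":[[0,0,1],[0,0,2],[0,0,3],[0,0,4],[0,0,5],[0,0,6],[0,0,7],[0,0,8],[0,0,9],[0,0,9.6]],"grip":[0,0,0,0,0,0,0,0,0,0]}'; python3 -c "
from h import *
go(.4456,.1642,.12,59.2)"
```

```text
time: 0.93
tool_pos: [0.3955, 0.2671, 0.253]
tool_rot: [0.001, 0.87, 0.492, -0.0]
contact_force: [0.6, 0.1, -0.1]
gripper_width: 1.002
t 0.9 ang 59.0 lin cm [-6.2  9.6 13.3] rot deg [ 0.   0.  -0.2] w 1.002
```

```bash
python3 -m pendant '{"linear":[[-1.5,2.4,0],[-3.2,5,0],[-4.8,7.5,0.5],[-6,9.3,2],[-6.2,9.6,4.5],[-6.2,9.6,7.5],[-6.2,9.6,10.5],[-6.2,9.6,12.6],[-6.2,9.6,13.3],[-6.2,9.6,13.3]],"rotation":[[0,0,0],[0,0,0],[0,0,0],[0,0,0],[0,0,0],[0,0,0],[0,0,0],[0,0,0],[0,0,0],[0,0,0]],"grip":[0,0,0,0,0,0,0,0,0,0]}'
python3 - <<'E'
from h import *
go(.4456,.1642,.043,59.2)
im=manip.grab_frame('wrist'); cv2.imwrite('pics/w1.png',im[:,:,::-1])
E
```

```text
time: 1.77
tool_pos: [0.4434, 0.167, 0.1178]
tool_rot: [-0.001, 0.87, 0.493, -0.003]
contact_force: [0.5, -0.3, 0.0]
gripper_width: 0.998
t 1.8 ang 59.1 lin cm [-0.1  0.4  7.5] rot deg [-0.2  0.2 -0.1] w 0.998
```

View pics/w1.png

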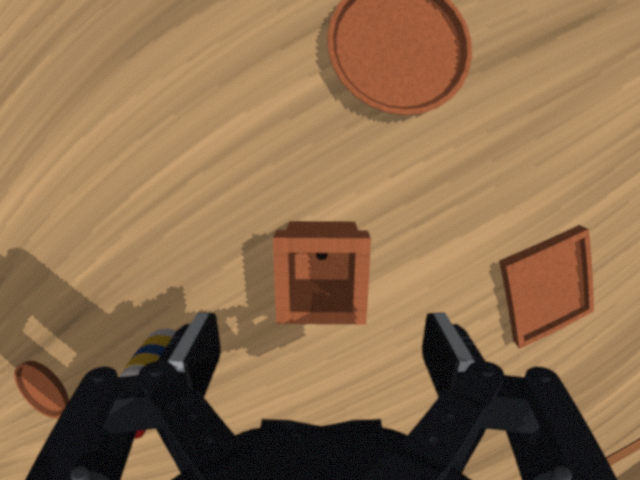

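The wrist view shows the square pot centred between the fingers (column 321) and square to the jaws. I'll descend, grip and lift.

```bash
python3 -m pendant '{"linear":[[0,0.2,0.6],[-0.1,0.4,2],[-0.1,0.4,4],[-0.1,0.4,6],[-0.1,0.4,7.1],[-0.1,0.4,7.5],[-0.1,0.4,7.5],[-0.1,0.4,7.5],[-0.1,0.4,7.5],[-0.1,0.4,7.5]],"rotation":[[0,0,0],[0,0,0],[0,0,0],[0,0,0],[0,0,0],[0,0,0],[0,0,0],[0,0,0],[0,0,0],[0,0,0]],"grip":[0,0,0,0,0,0,0,0.7,0.7,0.7]}'; python3 -m pendant '{"linear":[[0,0,0],[0,0,0],[0,0,0],[0,0,0],[0,0,0],[0,0,0],[0,0,-0.3],[0,0,-1.2],[0,0,-2.5],[0,0,-4]],"rotation":[[0,0,0],[0,0,0],[0,0,0],[0,0,0],[0,0,0],[0,0,0],[0,0,0],[0,0,0],[0,0,0],[0,0,0]],"grip":[0.8,0.8,0.8,0.8,0.8,0.8,0.8,0.8,0.8,0.8]}';  python3 -c "
from h import *
go(.5633,.3053,.1,80.8)"
```

```text
time: 2.65
tool_pos: [0.4494, 0.1651, 0.0467]
tool_rot: [0.0, 0.87, 0.494, 0.001]
contact_force: [-0.9, -0.4, 16.8]
gripper_width: 0.603
time: 3.48
tool_pos: [0.4471, 0.1647, 0.0849]
tool_rot: [-0.001, 0.87, 0.494, -0.001]
contact_force: [-0.7, -0.2, -0.6]
gripper_width: 0.597
t 3.5 ang 59.2 lin cm [18.   2.8 -1.6] rot deg [ -0.1   0.1 -21.6] w 0.597
```

```bash
python3 -m pendant '{"linear":[[0.5,0,-0.4],[2,0.3,-1],[4.5,0.7,-1.6],[7.5,1.1,-1.6],[10.5,1.6,-1.6],[13.5,2.1,-1.6],[16,2.5,-1.6],[17.5,2.7,-1.6],[18,2.8,-1.6],[18,2.8,-1.6]],"rotation":[[0,0,-1],[0,0,-3],[0,0,-6],[0,0,-10],[0,0,-14],[0,0,-17],[0,0,-20],[0,0,-21.5],[0,0,-21.6],[0,0,-21.6]],"grip":[0.8,0.8,0.8,0.8,0.8,0.8,0.8,0.8,0.8,0.8]}'; python3 -c "
from h import *
go(.5633,.3053,.0515,80.8)"
```

```text
time: 4.32
tool_pos: [0.5648, 0.3059, 0.1007]
tool_rot: [-0.0, 0.762, 0.648, -0.0]
contact_force: [-0.2, -0.9, -1.0]
gripper_width: 0.594
t 4.3 ang 80.8 lin cm [-0.1 -0.1  4.9] rot deg [-0.  0.  0.] w 0.594
```

```bash
python3 -m pendant '{"linear":[[0,0,0.5],[-0.1,-0.1,1.5],[-0.1,-0.1,2.6],[-0.1,-0.1,3.5],[-0.1,-0.1,4.1],[-0.1,-0.1,4.5],[-0.1,-0.1,4.6],[-0.1,-0.1,4.7],[-0.1,-0.1,4.8],[-0.1,-0.1,4.8]],"rotation":[[0,0,0],[0,0,0],[0,0,0],[0,0,0],[0,0,0],[0,0,0],[0,0,0],[0,0,0],[0,0,0],[0,0,0]],"grip":[0.8,0.8,0.8,0.8,0.8,0.8,0.8,0.8,0.8,0.8]}'
python3 - <<'E'
from h import *
go(.5633,.3053,.0515,80.8)
im=manip.grab_frame('wrist'); cv2.imwrite('pics/w2.png',im[:,:,::-1])
E
```

```text
time: 5.15
tool_pos: [0.5638, 0.3044, 0.0537]
tool_rot: [0.0, 0.762, 0.648, 0.0]
contact_force: [-0.5, -0.2, -1.8]
gripper_width: 0.598
t 5.2 ang 80.8 lin cm [ 0.1 -0.1  0.2] rot deg [ 0. -0. -0.] w 0.598
```

View pics/w2.png

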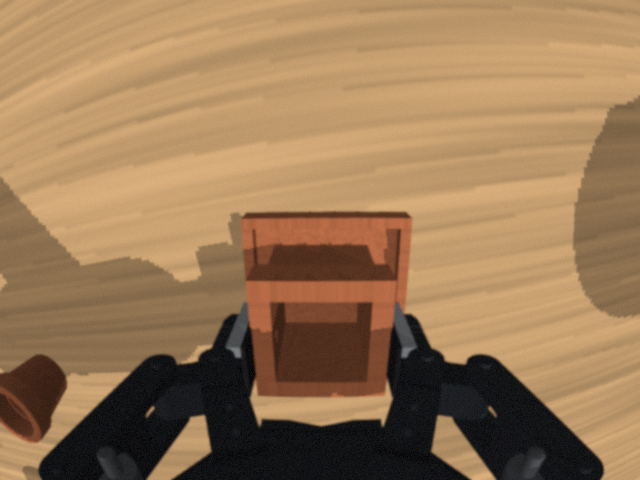

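The square pot is over its saucer with sides parallel and not touching yet. I'll lower the last few mm.

```bash
python3 -m pendant '{"linear":[[0,0,0.1],[0,0,0.1],[0,0,0.2],[0,0,0.2],[0,0,0.3],[0,0,0.3],[0,0,0.3],[0,0,0.3],[0,0,0.3],[0,0,0.3]],"rotation":[[0,0,0],[0,0,0],[0,0,0],[0,0,0],[0,0,0],[0,0,0],[0,0,0],[0,0,0],[0,0,0],[0,0,0]],"grip":[0.8,0.8,0.8,0.8,0.8,0.8,0.8,0.8,0.8,0.8]}'
```

```text
time: 6.03
tool_pos: [0.5638, 0.3045, 0.0521]
tool_rot: [0.0, 0.762, 0.648, 0.0]
contact_force: [-3.8, -1.3, 8.6]
gripper_width: 0.599
```

```bash
python3 -m pendant '{"linear":[[0,0,-0.1],[0,0,-0.2],[0,0,-0.2],[0,0,-0.2],[0,0,-0.2],[0,0,-1],[0,0,-3],[0,0,-6],[0,0,-9],[0,0,-11]],"rotation":[[0,0,0],[0,0,0],[0,0,0],[0,0,0],[0,0,0],[0,0,0],[0,0,0],[0,0,0],[0,0,0],[0,0,0]],"grip":[0.1,0,0,0,0,0,0,0,0,0]}'
python3 - <<'E'
from h import *
im=manip.grab_frame('wrist'); cv2.imwrite('pics/w3.png',im[:,:,::-1])
go(.6082,.0902,.12,80.8)
E
```

```text
time: 6.87
tool_pos: [0.5645, 0.3047, 0.1641]
tool_rot: [0.001, 0.762, 0.648, 0.002]
contact_force: [0.5, 1.0, 0.4]
gripper_width: 1.001
t 6.9 ang 80.8 lin cm [-20.6   7.5   4.8] rot deg [ 0.5 -0.3 -0. ] w 0.998
```

View pics/w3.png

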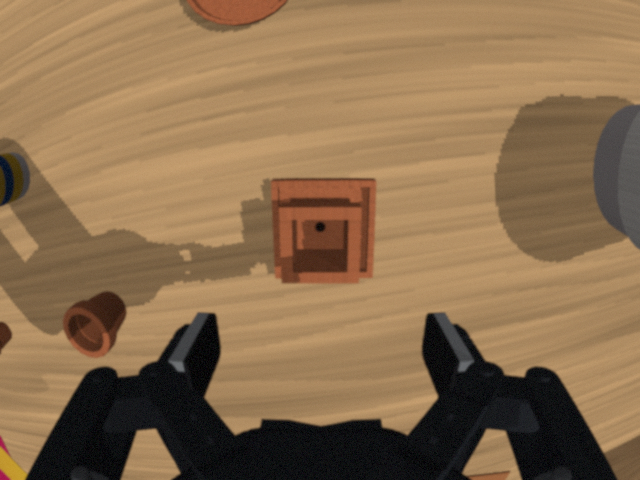

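The square pot stands in its saucer, aligned. Next is the medium pot.

```bash
python3 -m pendant '{"linear":[[-0.7,0.2,0],[-2.7,1,0],[-5.5,2,0],[-8.8,3.2,0],[-12,4.4,0],[-15.2,5.6,0.5],[-18,6.6,1.5],[-20,7.3,3],[-20.6,7.5,4.3],[-20.6,7.5,4.8]],"rotation":[[0,0,0],[0,0,0],[0,0,0],[0,0,0],[0,0,0],[0,0,0],[0,0,0],[0,0,0],[0,0,0],[0,0,0]],"grip":[0,0,0,0,0,0,0,0,0,0]}'
python3 - <<'E'
from h import *
go(.6082,.0902,.044,80.8)
E
```

```text
time: 7.75
tool_pos: [0.6022, 0.087, 0.1081]
tool_rot: [-0.002, 0.763, 0.647, -0.003]
contact_force: [-0.2, -0.1, -1.7]
gripper_width: 0.999
t 7.8 ang 80.6 lin cm [0.4 0.6 6.4] rot deg [-0.4  0.1 -0.2] w 0.999
```

```bash
python3 -m pendant '{"linear":[[0,0,0],[0.2,0.3,0],[0.4,0.6,0.5],[0.4,0.6,1.5],[0.4,0.6,2.5],[0.4,0.6,3],[0.4,0.6,3],[0.4,0.6,3],[0.4,0.6,3],[0.4,0.6,3]],"rotation":[[0,0,0],[0,0,0],[0,0,0],[0,0,0],[0,0,0],[0,0,0],[0,0,0],[0,0,0],[0,0,0],[0,0,0]],"grip":[0,0,0,0,0,0,0,0,0,0]}'
python3 - <<'E'
from h import *
go(.6082,.0902,.044,80.8)
E
```

```text
time: 8.58
tool_pos: [0.6114, 0.0919, 0.0829]
tool_rot: [0.0, 0.762, 0.648, 0.0]
contact_force: [0.4, -0.2, 0.4]
gripper_width: 1.003
t 8.6 ang 80.8 lin cm [-0.2 -0.3  3.9] rot deg [ 0.1 -0.  -0. ] w 1.003
```

```bash
python3 -m pendant '{"linear":[[-0.1,-0.2,0.4],[-0.2,-0.3,1.4],[-0.2,-0.3,2.6],[-0.2,-0.3,3.5],[-0.2,-0.3,3.9],[-0.2,-0.3,3.9],[-0.2,-0.3,3.9],[-0.2,-0.3,3.9],[-0.2,-0.3,3.9],[-0.2,-0.3,3.9]],"rotation":[[0,0,0],[0,0,0],[0,0,0],[0,0,0],[0,0,0],[0,0,0],[0,0,0],[0,0,0],[0,0,0],[0,0,0]],"grip":[0,0,0,0,0,0,0.7,0.8,0.8,0.8]}'; python3 -m pendant '{"linear":[[0,0,0],[0,0,0],[0,0,0],[0,0,-0.5],[0,0,-2],[0,0,-4.5],[0,0,-7],[0,0,-9],[0,0,-10],[0,0,-10]],"rotation":[[0,0,0],[0,0,0],[0,0,0],[0,0,0],[0,0,0],[0,0,0],[0,0,0],[0,0,0],[0,0,0],[0,0,0]],"grip":[0.8,0.8,0.8,0.8,0.8,0.8,0.8,0.8,0.8,0.8]}';  python3 -c "
from h import *
go(.4243,-.1693,.15,80.8)"
```

```text
time: 9.42
tool_pos: [0.6087, 0.0905, 0.0446]
tool_rot: [0.001, 0.762, 0.648, 0.001]
contact_force: [0.1, 0.7, 3.5]
gripper_width: 0.59
time: 10.25
tool_pos: [0.609, 0.0905, 0.146]
tool_rot: [0.001, 0.762, 0.648, 0.002]
contact_force: [0.3, -0.2, -1.0]
gripper_width: 0.591
t 10.2 ang 80.8 lin cm [-28.6 -14.1  -0.5] rot deg [ 0.2 -0.  -0. ] w 0.591
```

```bash
python3 -m pendant '{"linear":[[-0.5,-0.2,-1],[-2,-1,-3],[-5,-2.5,-4],[-9,-4.4,-4],[-13,-6.4,-4],[-17,-8.4,-4],[-21,-10.3,-4],[-24,-11.8,-4],[-26.5,-13,-4],[-28,-13.8,-4]],"rotation":[[0,0,0],[0,0,0],[0,0,0],[0,0,0],[0,0,0],[0,0,0],[0,0,0],[0,0,0],[0,0,0],[0,0,0]],"grip":[0.8,0.8,0.8,0.8,0.8,0.8,0.8,0.8,0.8,0.8]}';  python3 -m pendant '{"linear":[[-0.4,-0.2,0],[-0.6,-0.3,1],[-0.6,-0.3,3],[-0.6,-0.3,6],[-0.6,-0.3,8.5],[-0.6,-0.3,10],[-0.6,-0.3,10.4],[-0.6,-0.3,10.4],[-0.6,-0.3,10.4],[-0.6,-0.3,10.4]],"rotation":[[0,0,0],[0,0,0],[0,0,0],[0,0,0],[0,0,0],[0,0,0],[0,0,0],[0,0,0],[0,0,0],[0,0,0]],"grip":[0.8,0.8,0.8,0.8,0.8,0.8,0.8,0.8,0.8,0.8]}';python3 -c "
from h import *
go(.4243,-.1693,.051,80.8)"
```

```text
time: 11.08
tool_pos: [0.4234, -0.1656, 0.1814]
tool_rot: [-0.002, 0.763, 0.647, -0.001]
contact_force: [-0.4, -0.1, -1.8]
gripper_width: 0.588
time: 11.92
tool_pos: [0.4237, -0.1694, 0.0806]
tool_rot: [0.001, 0.762, 0.648, 0.0]
contact_force: [-0.6, 0.1, -0.3]
gripper_width: 0.595
t 11.9 ang 80.8 lin cm [0.  0.1 3. ] rot deg [ 0.1  0.  -0. ] w 0.595
```

```bash
python3 -m pendant '{"linear":[[0,0.1,0.6],[0,0.1,1.4],[0,0.1,2.1],[0,0.1,2.5],[0,0.1,2.7],[0,0.1,2.8],[0,0.1,2.9],[0,0.1,3],[0,0.1,3.1],[0,0.1,3.1]],"rotation":[[0,0,0],[0,0,0],[0,0,0],[0,0,0],[0,0,0],[0,0,0],[0,0,0],[0,0,0],[0,0,0],[0,0,0]],"grip":[0.8,0.8,0.8,0.8,0.8,0.8,0.8,0.8,0.8,0.8]}'
```

```text
time: 12.75
tool_pos: [0.4242, -0.1696, 0.0495]
tool_rot: [0.0, 0.762, 0.648, 0.0]
contact_force: [-1.7, 2.1, 4.8]
gripper_width: 0.594
```

Contact at 4.8 N. I'll release and lift, then go to the small pot.

```bash
python3 -m pendant '{"linear":[[0,0,-0.1],[0,0,-0.1],[0,0,-0.1],[0,0,-0.1],[0,0,-0.5],[0,0,-2],[0,0,-5],[0,0,-8],[0,0,-10],[0,0,-11]],"rotation":[[0,0,0],[0,0,0],[0,0,0],[0,0,0],[0,0,0],[0,0,0],[0,0,0],[0,0,0],[0,0,0],[0,0,0]],"grip":[0.1,0,0,0,0,0,0,0,0,0]}'; python3 -m pendant '{"linear":[[0,0,-11],[0,0,-11],[0,0,-11],[0,0,-11],[0,0,-11],[0,0,-11],[0,0,-11],[0,0,-11],[0,0,-11],[0,0,-11]],"rotation":[[0,0,0],[0,0,0],[0,0,0],[0,0,0],[0,0,0],[0,0,0],[0,0,0],[0,0,0],[0,0,0],[0,0,0]],"grip":[0,0,0,0,0,0,0,0,0,0]}'; python3 -c "
from h import *
go(.624,-.1011,.1,80.8)"
```

```text
time: 13.58
tool_pos: [0.4251, -0.1703, 0.1621]
tool_rot: [0.003, 0.762, 0.648, 0.001]
contact_force: [0.9, 0.1, 0.4]
gripper_width: 0.999
time: 14.42
tool_pos: [0.4232, -0.1692, 0.2672]
tool_rot: [-0.001, 0.762, 0.648, -0.0]
contact_force: [0.1, 0.2, -0.5]
gripper_width: 1.003
t 14.4 ang 80.8 lin cm [ 9.9 18.8 16.7] rot deg [-0.1 -0.  -0. ] w 1.003
```

```bash
python3 -m pendant '{"linear":[[0.8,1.6,1],[2.5,4.8,3],[4.5,8.5,5.5],[6.5,12.3,8.5],[8.3,15.8,11.5],[9.5,18,14.3],[9.9,18.8,16],[9.9,18.8,16.7],[9.9,18.8,16.7],[9.9,18.8,16.7]],"rotation":[[0,0,0],[0,0,0],[0,0,0],[0,0,0],[0,0,0],[0,0,0],[0,0,0],[0,0,0],[0,0,0],[0,0,0]],"grip":[0,0,0,0,0,0,0,0,0,0]}'
python3 - <<'E'
from h import *
im=manip.grab_frame('top')[:,:,::-1]; cv2.imwrite('pics/t2.png',cv2.resize(im[150:400,120:540],None,fx=1.8,fy=1.8))
go(.624,-.1011,.0385,80.8)
E
```

```text
time: 15.25
tool_pos: [0.6245, -0.1019, 0.1009]
tool_rot: [-0.001, 0.762, 0.648, -0.001]
contact_force: [-0.4, -0.5, 0.2]
gripper_width: 0.997
t 15.3 ang 80.7 lin cm [ 0.1 -0.2  6.4] rot deg [ 0.1  0.  -0.1] w 1.002
```

View pics/t2.png

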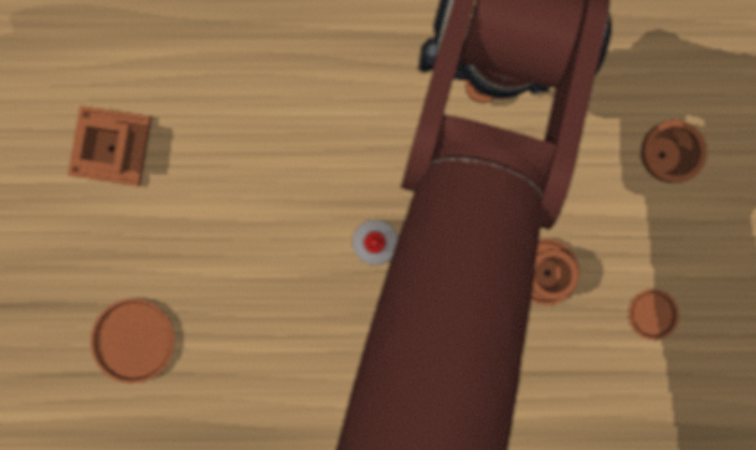

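The square and medium pots sit in their saucers and the glue bottle is undisturbed. I'll grip the small pot.

```bash
python3 -m pendant '{"linear":[[0.1,-0.1,0.6],[0.1,-0.2,2],[0.1,-0.2,4],[0.1,-0.2,5.5],[0.1,-0.2,6.2],[0.1,-0.2,6.2],[0.1,-0.2,6.2],[0.1,-0.2,6.2],[0.1,-0.2,6.2],[0.1,-0.2,6.2]],"rotation":[[0,0,0],[0,0,0],[0,0,0],[0,0,0],[0,0,0],[0,0,0],[0,0,0],[0,0,0],[0,0,0],[0,0,0]],"grip":[0,0,0,0,0,0,0.7,0.9,0.9,0.9]}'; python3 -m pendant '{"linear":[[0,0,0],[0,0,0],[0,0,0],[0,0,0],[0,0,0],[0,0,0],[0,0,0],[0,0,0],[0,0,0],[0,0,0]],"rotation":[[0,0,0],[0,0,0],[0,0,0],[0,0,0],[0,0,0],[0,0,0],[0,0,0],[0,0,0],[0,0,0],[0,0,0]],"grip":[0.9,0.9,0.9,0.9,0.9,0.9,0.9,0.9,0.9,0.9]}'; python3 -m pendant '{"linear":[[0,0,-0.5],[0,0,-2],[0,0,-4.5],[0,0,-7.5],[0,0,-10],[0,0,-11.5],[0,0,-12],[0,0,-12],[0,0,-12],[0,0,-12]],"rotation":[[0,0,0],[0,0,0],[0,0,0],[0,0,0],[0,0,0],[0,0,0],[0,0,0],[0,0,0],[0,0,0],[0,0,0]],"grip":[0.9,0.9,0.9,0.9,0.9,0.9,0.9,0.9,0.9,0.9]}';  python3 -c "
from h import *
go(.3781,-.2836,.16,80.8)"
```

```text
time: 16.13
tool_pos: [0.6241, -0.1007, 0.0405]
tool_rot: [0.001, 0.762, 0.648, 0.001]
contact_force: [0.7, 1.2, 1.7]
gripper_width: 0.453
time: 16.97
tool_pos: [0.6242, -0.1007, 0.0407]
tool_rot: [0.001, 0.762, 0.648, 0.001]
contact_force: [-1.1, 0.4, 5.9]
gripper_width: 0.409
time: 17.8
tool_pos: [0.622, -0.1002, 0.1569]
tool_rot: [-0.002, 0.762, 0.648, -0.001]
contact_force: [-0.2, 0.5, -1.4]
gripper_width: 0.413
t 17.8 ang 80.8 lin cm [-22.  -21.1  -0.2] rot deg [-0.2 -0.  -0. ] w 0.413
```

```bash
python3 -m pendant '{"linear":[[-0.5,-0.5,0],[-2,-1.9,0],[-4.5,-4.3,0],[-7.5,-7.2,0],[-10.5,-10,0],[-13.5,-13,0],[-16.5,-15.8,0],[-19,-18.2,0],[-21,-20.1,0],[-22,-21.1,0]],"rotation":[[0,0,0],[0,0,0],[0,0,0],[0,0,0],[0,0,0],[0,0,0],[0,0,0],[0,0,0],[0,0,0],[0,0,0]],"grip":[0.9,0.9,0.9,0.9,0.9,0.9,0.9,0.9,0.9,0.9]}';  python3 -m pendant '{"linear":[[0,0,0],[0,0,1],[0,0,3],[0,0,5],[0,0,7],[0,0,8],[0,0,8],[0,0,8],[0,0,8],[0,0,8]],"rotation":[[0,0,0],[0,0,0],[0,0,0],[0,0,0],[0,0,0],[0,0,0],[0,0,0],[0,0,0],[0,0,0],[0,0,0]],"grip":[0.9,0.9,0.9,0.9,0.9,0.9,0.9,0.9,0.9,0.9]}';python3 - <<'E'
from h import *
im=manip.grab_frame('wrist')[:,:,::-1]; cv2.imwrite('pics/w4.png',im)
go(.3781,-.2836,.0455,80.8)
E
```

```text
time: 18.63
tool_pos: [0.3764, -0.2848, 0.1578]
tool_rot: [-0.001, 0.763, 0.647, -0.001]
contact_force: [-0.1, -0.1, -0.5]
gripper_width: 0.412
time: 19.47
tool_pos: [0.3806, -0.2844, 0.0807]
tool_rot: [0.001, 0.762, 0.648, 0.0]
contact_force: [0.8, -0.8, 0.3]
gripper_width: 0.41
t 19.5 ang 80.8 lin cm [ 0.1 -0.3  3.5] rot deg [ 0.1  0.1 -0. ] w 0.407
```

View pics/w4.png

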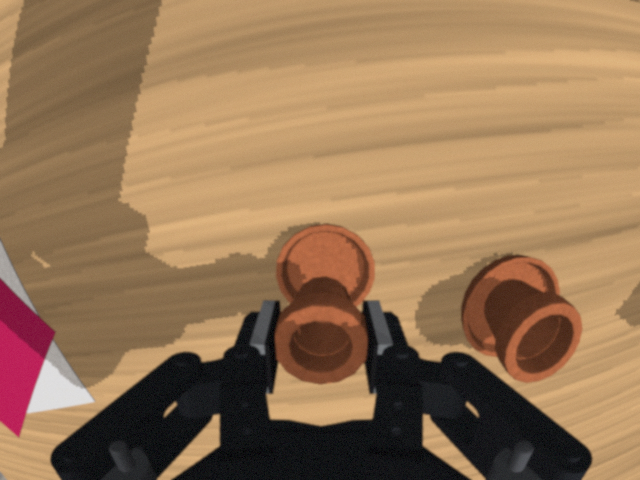

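The small pot is held upright over its saucer (325,270). I'll lower it.

```bash
python3 -m pendant '{"linear":[[0,-0.1,0.6],[0.1,-0.3,1.5],[0.1,-0.3,2.3],[0.1,-0.3,2.8],[0.1,-0.3,3.1],[0.1,-0.3,3.2],[0.1,-0.3,3.3],[0.1,-0.3,3.4],[0.1,-0.3,3.5],[0.1,-0.3,3.5]],"rotation":[[0,0,0],[0,0,0],[0,0,0],[0,0,0],[0,0,0],[0,0,0],[0,0,0],[0,0,0],[0,0,0],[0,0,0]],"grip":[0.9,0.9,0.9,0.9,0.9,0.9,0.9,0.9,0.9,0.9]}'
```

```text
time: 20.35
tool_pos: [0.3772, -0.2825, 0.0457]
tool_rot: [-0.0, 0.762, 0.648, 0.0]
contact_force: [-2.6, 3.2, 8.2]
gripper_width: 0.41
```

```bash
python3 -m pendant '{"linear":[[0,0,-0.1],[0,0,-0.1],[0,0,-0.1],[0,0,-0.1],[0,0,-0.5],[0,0,-2],[0,0,-5],[0,0,-8],[0,0,-10],[0,0,-11]],"rotation":[[0,0,0],[0,0,0],[0,0,0],[0,0,0],[0,0,0],[0,0,0],[0,0,0],[0,0,0],[0,0,0],[0,0,0]],"grip":[0.3,0,0,0,0,0,0,0,0,0]}'; python3 -m pendant '{"linear":[[0,0,0],[0,0,0],[0,0,0],[0,0,0],[0,0,0],[0,0,0],[0,0,0],[0,0,0],[0,0,0],[0,0,0]],"rotation":[[0,0,0],[0,0,0],[0,0,0],[0,0,0],[0,0,0],[0,0,0],[0,0,0],[0,0,0],[0,0,0],[0,0,0]],"grip":[0,0,0,0,0,0,0,0,0,0]}'; python3 -c "
from h import *
go(.5502,-.2978,.12,80.8)"
```

```text
time: 21.18
tool_pos: [0.3781, -0.2836, 0.1582]
tool_rot: [0.003, 0.762, 0.648, 0.0]
contact_force: [0.2, 0.0, 0.1]
gripper_width: 1.0
time: 22.02
tool_pos: [0.3769, -0.2824, 0.1543]
tool_rot: [0.0, 0.762, 0.648, -0.0]
contact_force: [0.0, -0.3, -0.7]
gripper_width: 1.0
t 22.0 ang 80.8 lin cm [ 1.3 17.4  3.4] rot deg [ 0.  0. -0.] w 1.0
```

```bash
python3 -m pendant '{"linear":[[0,0.6,0],[0.2,2.4,0],[0.4,5.2,0],[0.7,8.6,0],[0.9,12,0.5],[1.1,15,1.6],[1.3,17,2.8],[1.3,17.4,3.4],[1.3,17.4,3.4],[1.3,17.4,3.4]],"rotation":[[0,0,0],[0,0,0],[0,0,0],[0,0,0],[0,0,0],[0,0,0],[0,0,0],[0,0,0],[0,0,0],[0,0,0]],"grip":[0,0,0,0,0,0,0,0,0,0]}'; python3 -m pendant '{"linear":[[0,0,0],[0,0,0],[0,0,0],[0,0,0],[0,0,0],[0,0,0],[0,0,0],[0,0,0],[0,0,0],[0,0,0]],"rotation":[[0,0,0],[0,0,0],[0,0,0],[0,0,0],[0,0,0],[0,0,0],[0,0,0],[0,0,0],[0,0,0],[0,0,0]],"grip":[0,0,0,0,0,0,0,0,0,0]}'
python3 - <<'E'
from h import *
im=manip.grab_frame('wrist')[:,:,::-1]; cv2.imwrite('pics/w5.png',im)
go(.5502,-.2978,.050,80.8)
E
```

```text
time: 22.85
tool_pos: [0.55, -0.2971, 0.1195]
tool_rot: [-0.001, 0.762, 0.648, -0.0]
contact_force: [-0.2, -0.5, 0.4]
gripper_width: 0.999
time: 23.68
tool_pos: [0.5507, -0.2974, 0.1203]
tool_rot: [-0.0, 0.762, 0.648, -0.0]
contact_force: [-0.1, 0.4, 0.7]
gripper_width: 1.001
t 23.7 ang 80.8 lin cm [-0. -0.  7.] rot deg [-0. -0. -0.] w 1.001
```

View pics/w5.png

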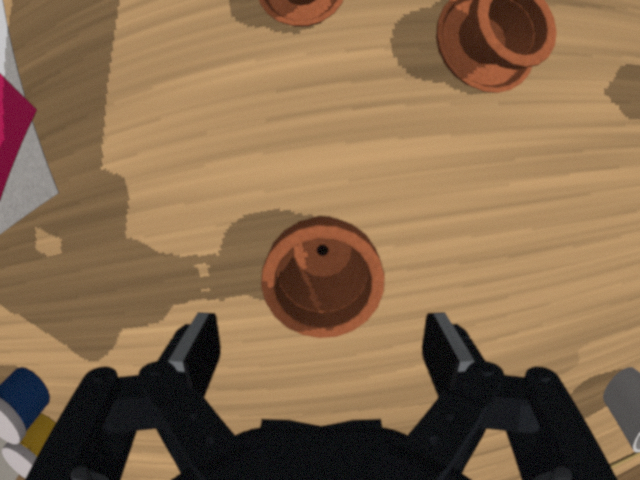

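The large pot is centred between the jaws (323,280). I'll descend straight down and grip.

```bash
python3 -m pendant '{"linear":[[0,0,0.6],[0,0,2],[0,0,4],[0,0,5.8],[0,0,6.8],[0,0,7],[0,0,7],[0,0,7],[0,0,7],[0,0,7]],"rotation":[[0,0,0],[0,0,0],[0,0,0],[0,0,0],[0,0,0],[0,0,0],[0,0,0],[0,0,0],[0,0,0],[0,0,0]],"grip":[0,0,0,0,0,0,0,0.6,0.8,0.8]}'; python3 -m pendant '{"linear":[[0,0,0],[0,0,0],[0,0,0],[0,0,0],[0,0,0],[0,0,0],[0,0,0],[0,0,0],[0,0,0],[0,0,0]],"rotation":[[0,0,0],[0,0,0],[0,0,0],[0,0,0],[0,0,0],[0,0,0],[0,0,0],[0,0,0],[0,0,0],[0,0,0]],"grip":[0.8,0.8,0.8,0.8,0.8,0.8,0.8,0.8,0.8,0.8]}'; python3 -m pendant '{"linear":[[0,0,-0.5],[0,0,-2],[0,0,-5],[0,0,-9],[0,0,-13],[0,0,-16],[0,0,-17],[0,0,-17],[0,0,-17],[0,0,-17]],"rotation":[[0,0,0],[0,0,0],[0,0,0],[0,0,0],[0,0,0],[0,0,0],[0,0,0],[0,0,0],[0,0,0],[0,0,0]],"grip":[0.8,0.8,0.8,0.8,0.8,0.8,0.8,0.8,0.8,0.8]}';  python3 -c "
from h import *
go(.3519,.2782,.22,80.8)"
```

```text
time: 24.57
tool_pos: [0.5519, -0.2982, 0.0523]
tool_rot: [0.002, 0.762, 0.648, 0.0]
contact_force: [0.7, -0.5, -1.8]
gripper_width: 0.752
time: 25.4
tool_pos: [0.5519, -0.2982, 0.0522]
tool_rot: [0.002, 0.762, 0.648, 0.0]
contact_force: [0.7, 0.9, 6.4]
gripper_width: 0.752
time: 26.23
tool_pos: [0.5493, -0.2965, 0.217]
tool_rot: [-0.003, 0.762, 0.648, -0.001]
contact_force: [-0.9, 0.2, -2.1]
gripper_width: 0.749
t 26.2 ang 80.8 lin cm [ 53.6 -28.7  -0. ] rot deg [-0.3 -0.1 -0. ] w 0.749
```

```bash
python3 -m pendant '{"linear":[[0.8,-0.4,0],[2.6,-1.4,0],[5.5,-2.9,0],[8.5,-4.6,0],[12,-6.4,0],[15.3,-8.2,0],[18.5,-9.9,0],[21.8,-11.7,0],[25,-13.4,0],[28,-15,0]],"rotation":[[0,0,0],[0,0,0],[0,0,0],[0,0,0],[0,0,0],[0,0,0],[0,0,0],[0,0,0],[0,0,0],[0,0,0]],"grip":[0.8,0.8,0.8,0.8,0.8,0.8,0.8,0.8,0.8,0.8]}';  python3 -m pendant '{"linear":[[3.2,-1.7,0],[6.4,-3.4,0],[9.6,-5.1,0],[12.8,-6.8,0],[16,-8.6,0],[19,-10.2,0],[21.7,-11.6,0],[24,-12.8,0],[25.3,-13.5,0],[25.6,-13.7,0]],"rotation":[[0,0,0],[0,0,0],[0,0,0],[0,0,0],[0,0,0],[0,0,0],[0,0,0],[0,0,0],[0,0,0],[0,0,0]],"grip":[0.8,0.8,0.8,0.8,0.8,0.8,0.8,0.8,0.8,0.8]}';  python3 -m pendant '{"linear":[[0,0,0],[0,0,1],[0,0,3],[0,0,6],[0,0,9],[0,0,11.5],[0,0,12.5],[0,0,12.5],[0,0,12.5],[0,0,12.5]],"rotation":[[0,0,0],[0,0,0],[0,0,0],[0,0,0],[0,0,0],[0,0,0],[0,0,0],[0,0,0],[0,0,0],[0,0,0]],"grip":[0.8,0.8,0.8,0.8,0.8,0.8,0.8,0.8,0.8,0.8]}';python3 - <<'E'
from h import *
im=manip.grab_frame('wrist')[:,:,::-1]; cv2.imwrite('pics/w6.png',im)
go(.3519,.2782,.0572,80.8)
E
```

```text
time: 27.07
tool_pos: [0.4452, 0.0052, 0.2178]
tool_rot: [-0.002, 0.762, 0.648, -0.001]
contact_force: [0.7, 0.0, -1.5]
gripper_width: 0.75
time: 27.9
tool_pos: [0.3511, 0.2792, 0.218]
tool_rot: [-0.001, 0.761, 0.649, -0.002]
contact_force: [0.9, -0.8, -1.3]
gripper_width: 0.748
time: 28.73
tool_pos: [0.3548, 0.2779, 0.097]
tool_rot: [0.0, 0.762, 0.648, 0.001]
contact_force: [0.3, 0.2, -1.2]
gripper_width: 0.75
t 28.8 ang 80.7 lin cm [-0.1 -0.3  4. ] rot deg [ 0.2 -0.1 -0.1] w 0.753
```

View pics/w6.png

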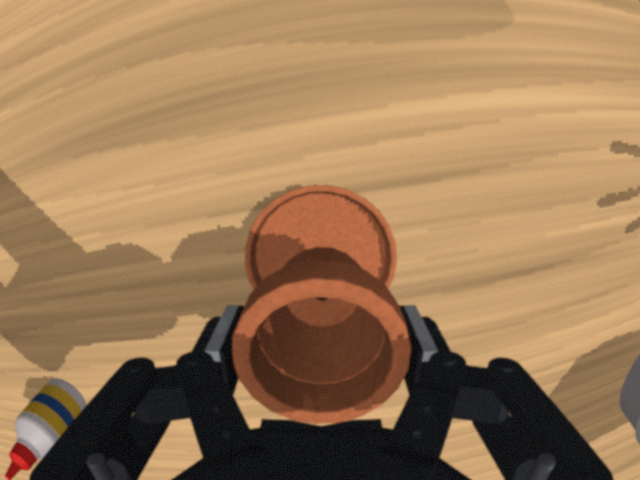

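The large pot is held upright, centred left to right over its saucer (322,245).

```bash
python3 -m pendant '{"linear":[[0,-0.1,0.6],[-0.1,-0.3,1.6],[-0.1,-0.3,2.5],[-0.1,-0.3,3.1],[-0.1,-0.3,3.5],[-0.1,-0.3,3.7],[-0.1,-0.3,3.8],[-0.1,-0.3,3.9],[-0.1,-0.3,4],[-0.1,-0.3,4]],"rotation":[[0,0,0],[0,0,0],[0,0,0],[0,0,0],[0,0,0],[0,0,0],[0,0,0],[0,0,0],[0,0,0],[0,0,0]],"grip":[0.8,0.8,0.8,0.8,0.8,0.8,0.8,0.8,0.8,0.8]}'
```

```text
time: 29.62
tool_pos: [0.3502, 0.2769, 0.0572]
tool_rot: [0.0, 0.762, 0.648, -0.002]
contact_force: [-8.7, -4.8, 14.3]
gripper_width: 0.75
```

```bash
python3 -m pendant '{"linear":[[0,0,-0.1],[0,0,-0.2],[0,0,-0.2],[0,0,-0.2],[0,0,-0.5],[0,0,-2],[0,0,-5],[0,0,-9],[0,0,-13],[0,0,-16]],"rotation":[[0,0,0],[0,0,0],[0,0,0],[0,0,0],[0,0,0],[0,0,0],[0,0,0],[0,0,0],[0,0,0],[0,0,0]],"grip":[0.1,0,0,0,0,0,0,0,0,0]}'; python3 -m pendant '{"linear":[[1,-1,0],[3,-2,-2],[6,-3,-3],[9,-5,-4],[12,-6,-4],[15,-8,-4],[18,-9,-4],[21,-11,-4],[24,-12,-4],[26,-13,-4]],"rotation":[[0,0,0],[0,0,0],[0,0,0],[0,0,0],[0,0,0],[0,0,0],[0,0,0],[0,0,0],[0,0,0],[0,0,0]],"grip":[0,0,0,0,0,0,0,0,0,0]}'
python3 - <<'E'
from h import *
c=manip.calibration('top'); im=manip.grab_frame('top'); sd=manip.grab_frame('side')
cv2.imwrite('pics/t3.png',cv2.resize(im[80:400,120:540],None,fx=1.8,fy=1.8)[:,:,::-1]); cv2.imwrite('pics/s3.png',sd[:,:,::-1])
go(.5,.0,.1)
E
```

```text
time: 30.45
tool_pos: [0.3509, 0.2775, 0.2189]
tool_rot: [0.0, 0.762, 0.648, 0.002]
contact_force: [1.2, 0.5, -0.1]
gripper_width: 0.998
time: 31.28
tool_pos: [0.2629, 0.557, 0.255]
tool_rot: [-0.0, 0.761, 0.648, 0.0]
contact_force: [0.1, -0.6, 0.8]
gripper_width: 0.998
t 31.4 ang 80.9 lin cm [-51.3  32.2  15.5] rot deg [-0.  0. -0.] w 1.0
```

View pics/t3.png

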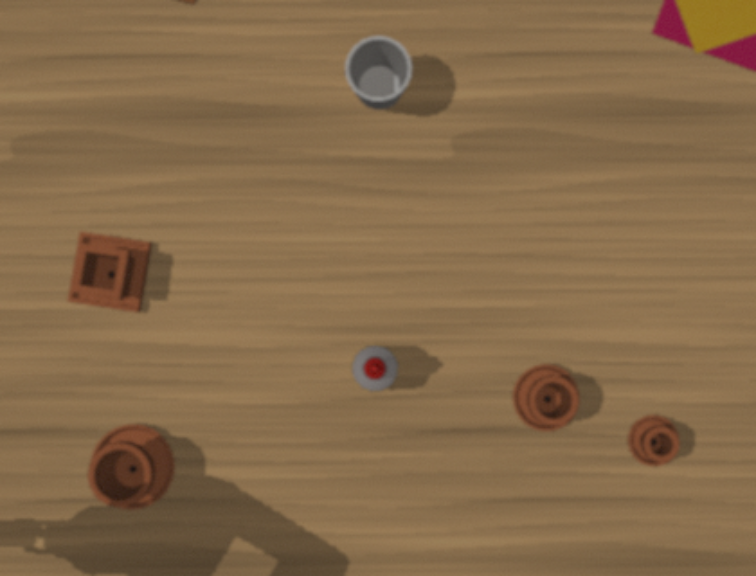

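View pics/s3.png

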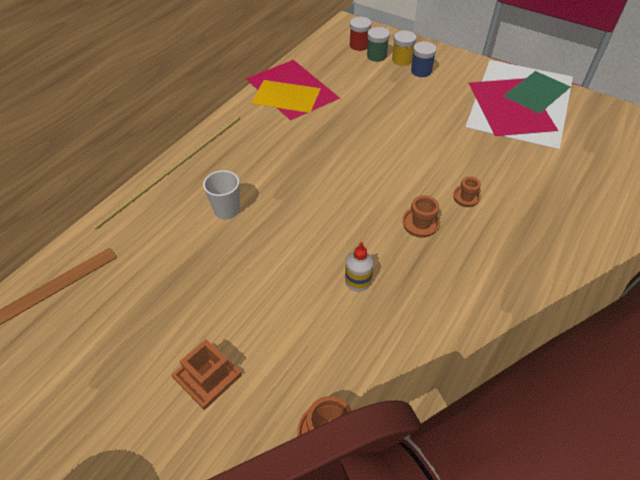

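The top view shows each drain hole within about 2 px (about 4 mm) of its saucer's centre. The square pot is parallel to its saucer and the cup and glue haven't moved. Handing in.

```bash
python3 -c "
from h import *
s=manip.state(); print(s['time'],s['tool_pos'],s['contact_force']); print(manip.job_done())"
```

```text
31.3833 [0.26253197 0.55698024 0.25476979] [ 0.22656292 -0.46797525  0.81227696]
the job is handed in; nothing more can be done
None
```

I stood all four pots on their own saucers, released them, and handed the job in at 31.4 s with the arm clear.

- **Placing:** Each pot was gripped across its collar and lowered until the wrist force showed contact (5–14 N). At contact, each tool height was within 0.5 mm of the 5 mm saucer floor I expected.
- **Centring:** In the final top view, the drain holes lie within about 2 px (about 4 mm) of the saucer centres. I read those hole positions off the picture by eye. The allowed offset is 12 mm.
- **Upright and aligned:** In the final top view the square pot's sides look parallel to its saucer's. The side view shows the medium, small and square pots upright in their saucers. It only partly shows the large pot, because the arm hides it, so that one was checked from above and by its contact height.
- **Cup and glue bottle:** Both appear where they started and are still standing.
- **Not checked:** I did not measure tilt numerically. The small pot's gripper opening read 35 mm against a 38 mm collar, though the pot was held straight and set down at the expected height.

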